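Raise the dust hood's sash to its stop and load the insert

TASK

Raise the dust hood's clear sash by pushing up under its yellow lip until you feel the lip bear on the rubber buffer of the red height stop, press it there for about half a second with roughly 10 N (never above 20 N), then let go, leaving the lip resting against the buffer (the sash stays up by itself). Then push the carriage in by its black plate until it is fully home, with the mould insert still standing in place on its block. Leave the bottles and the jar beside the hood alone.

Things in the scene. Friction and masses are not known exactly. Their poses are not given: they have to be found in the camera images.
- hood: Bench dust hood fixed to the bench: grey base plate 12 mm thick, two aluminium posts 24x24 mm, 365 mm tall, 145 mm to either side (y) of the middle, head beam with two spring drums, clear walls behind. Origin: on the bench under the middle of the sash pane; z up, x into the hood (away from its open front), y to the left as seen from the front.
- sash: Clear pane 260 mm wide, 124 mm tall, sliding straight up and down between the posts, with a yellow lip along its foot (see lip_edge). Origin: in the pane's plane, middle of its width, at the height of the lip's flat underside; axes as the hood's. Counterbalanced: stays where left; takes 4 to 9 N to slide (varies), plus 2.5 N at 0.1 m/s. Starts 85 to 105 mm above the bench, can rise to 245 mm.
- lip_edge (a point): Middle of the lip's lower front edge, 46 mm in front of the pane; axes as the hood's. The lip is 326 mm long in y, 30 mm deep in front of the posts, 12 mm thick, its top face 12 mm above this point. Below and in front of it, beside the carriage, space is free down to the base plate: a finger tilted about 45 degrees can push up under this edge anywhere along it.
- stop_clamp: Red clamp block 70x44x26 mm round the right-hand post (hood y = -145 mm), the height mark. Origin: on its underside, above the lip's right end; axes as the hood's. A screw with a black rubber buffer, 20 mm in diameter, hangs from it; its lower face is 8 to 44 mm below the block (varies, not measured). The lip's top meets the buffer, which gives 1 mm per 8 N, 9 mm at most.
- carriage (a joint): Travel of the carriage on its rails into the hood, in m along the hood's +x: 0 = out (start), 0.120 = fully home against its end stop. Needs about 3 N to slide; stays where it is left.
- block_top (a point): Middle of the top face of the steel fixture block (56 mm in x, 50 mm in y) on the carriage, 68 mm above the bench; at the start 85 mm in front of the pane (hood x = -85 mm), fully home 35 mm behind it. Axes as the hood's.
- push_plate (a point): Middle of the front face of the black upright push plate (70 mm wide, 10 mm thick, reaching from 14 to 70 mm above the bench) at the front end of the carriage, 145 mm in front of the block's middle; 42 mm above the bench. Axes as the hood's, so it is pushed along +x.
- mould_insert: Grey ground mould insert, 44x30x47 mm, 0.4 kg, standing loose on the fixture block; origin in the middle of its underside, z up. Its top is 115 mm above the bench, higher than the sash's lip at the start, and clears the lip when the sash is at the stop.
- paste_jar: Small white jar with dark lid, 47 mm in diameter, 37 mm tall, bystander left of the carriage; origin in the middle of its underside.
- oil_bottle: Dark bottle, 42 mm in diameter, 69 mm tall, bystander left of the hood; origin in the middle of its underside.
- glue_bottle: Small white bottle with blue collar, 27 mm in diameter, 74 mm tall, bystander left of the carriage; origin in the middle of its underside.
Things that resemble listed ones, but are neither listed nor needed, are in the scene too. What is shaped like the mould_insert but purple is not meant.

How it is judged:
By the outcome, as a careful person would: the job done as asked, in the order asked, and still so for the second after the job is handed in, with the robot touching nothing.
It also fails if it takes over 72 s, if anything falls off the work surface, if the arm or the gripper's body presses on something with over 40 N, if the wrist force passes 120 N, or if a joint passes its speed limit or range.

ROBOT

A 6-joint arm with a two-finger parallel gripper is mounted at the origin on a cart in front of the work surface, level with it; the furniture and walls round the work are solid. World frame = base frame: x ahead of the robot, y to its left, z up, the work surface at z = 0. Lengths are in m, angles in rad, forces in N, time in s.
With the tool pointing down it reaches from about 0.325 to 0.9 m from the base axis. Payload 6.1 kg.
Tool frame: the origin (TCP) lies at the very end of the fingers, on their centre line; the grasp point (between the pads) lies 19 mm behind it (r.grasp_offset is the distance from the TCP to the grasp point, in m); z points along the fingers, y is the line along which they close (so a half turn about z gives the same grasp; the last joint's range is limited). The gripper opens to 85 mm and grips with 20 to 120 N. Pads are 22 mm wide; open, the fingers measure 114 mm over their backs; the gripper's body (76 mm by 85 mm) begins 54 mm behind the grasp point. The pads swing forward as they close: fully open they stand 13 mm farther back than shut.
Start: joints at [1.184, 0.22, 1.526, -0, 1.395, -0.126], TCP at [0.161, 0.604, 0.231] pointing down, gripper open.
Joint ranges: [-2.98, 2.98], [-0.91, 2.08], [0.09, 2.57], [-1.24, 4.39], [0.2, 2.65], [-2.68, 2.68]. Speed limits (rad/s): [2.57, 2.57, 3.01, 3.14, 3.14, 3.14].

INTERFACE

Orientations are given as a rotation vector (axis times angle).
In Python, from rig import monitor, read_camera, r gives the robot as it stands.
- The arm moves only by the tool drive_tool, never from a script. Its argument "increments" is a list of rows, each a list of 6 numbers: the shift along the tool's x, y, z in units of 300 mm (1.0 is 300 mm), then the turn, a rotation vector about the tool's x, y, z in units of pi/2 rad (1.0 is pi/2 rad). A call has 1 to 12 rows; each row is the pose to reach, as a shift and turn from the pose commanded when the call began, along the tool's axes at that moment; what a row does not reach only later rows make up. A row lasts 1/8 s, in which the tool goes at most 62.5 mm and 10.7 degrees, less where a joint would pass 70% of its speed; a pose out of reach is approached as far as the arm can. A call with a number of a shift or a turn outside -1 to 1 is refused whole. A call with a gripper value outside its range is refused whole. "grip" is the opening, from 0 (shut) to 1 (fully open), set as the call begins (left out, the last holds). The fingers move at their own pace and stop on an object; "grip_force" is the grip in N (left out, the last holds). Time passes only in rows, so rows that repeat a pose let the fingers close. It gives the time, the measured TCP pose, the force, the opening and the grip force at its end, in the units of the state.
- monitor.get_state(): the state, without advancing time (a new reading comes with each control period).
- read_camera(name): name is "scene" or "top" or "wrist"; returns a dict with "img" (420x560x3 uint8, red, green, blue), "range_z" (420x560 float32, m along the optical axis (not along the pixel's ray), 0 where there is no reading), "fx", "fy", "cx", "cy" (pixels), "R" (3x3) and "t" (3): a world point X has camera coordinates R X + t. Camera axes: x right, y down, z forward; pixel columns grow to the right and rows downward; lengths in m; the calibration is good to about 2 mm. A picture is of the moment at which its call begins.
- r.job_done(): hands the job in; it is judged then, once.
The state is a dict: "time": time; "joints": joint angles; "joint_vel": joint speeds; "tau": joint torques, N m; "tcp_pos": TCP position; "eef_rot": TCP orientation; "contact_force": force on the tool from outside, world axes, zero at the start; "moment": the same for the moment, N m; "gripper_width": opening from 0.0 (shut) to 1.0 (fully open); "grasp_force": force on a finger pad.
Only numpy, scipy, OpenCV 4.12 (cv2) and the standard library are available. Lean on these libraries where they do the work, as an engineer would, in place of code of your own. Each camera call takes 0.05 s, during which the arm holds its last target. There are 200 camera calls.

## Working session

There is one attempt and no reset: what is moved stays moved. The work goes in short steps, Python scripts to look and compute and a tool call to move; the robot and the scene stay as the last step left them, time stands still between calls to the robot, and variables do not carry over. Pictures are saved under pics/ and viewed, at most 10 in all, crops included, and the job is handed in when it is done.

Besides the shell and the picture viewer there is one more tool, called after "Emit:" in YAML: its name, and indented under it one key for each argument. drive_tool: Moves the arm, as the interface text tells. Shifts and turns lie within -1 to 1; 1 stands for 300 mm of shift or pi/2 rad of turn. Its arguments: {"type":"object","properties":{"increments":{"type":"array"},"grip":{"type":"number"},"grip_force":{"type":"number"}},"required":["increments"]}

```bash
ls; mkdir -p pics
cat > h.py <<'E'
import numpy as np,cv2
from rig import monitor, read_camera, r
def save(n,im): cv2.imwrite('pics/'+n+'.png',im[:,:,::-1])
def pts(c):
    v,u=np.mgrid[0:420,0:560]; z=c['range_z']
    P=np.stack([(u-c['cx'])/c['fx']*z,(v-c['cy'])/c['fy']*z,z],-1)
    return (P-c['t'])@c['R']   # R^T (P-t)
E
python3 - <<'E'
from h import *
import pickle
d={n:read_camera(n) for n in('scene','top')}
pickle.dump(d,open('c.pkl','wb'))
for n in d: save(n,d[n]['img'])
print(monitor.get_state())
for n in d: print(n,-d[n]['R'].T@d[n]['t'],d[n]['fx'])
E
```

```text
pics
{'time': 0.1, 'joints': array([ 1.18387881e+00,  2.21134787e-01,  1.52748416e+00,  1.22488226e-05,
        1.39470848e+00, -1.26091626e-01]), 'joint_vel': array([ 2.13558317e-03, -9.30206504e-05, -3.66874838e-03,  1.38275959e-03,
       -1.83861258e-04,  1.01706479e-04]), 'tau': array([ 1.07209344e-03, -4.98241925e+01, -3.90546834e+01, -2.49710292e-04,
        5.61258174e-03,  5.15905185e-06]), 'tcp_pos': array([0.16096393, 0.60335933, 0.23032301]), 'eef_rot': array([-4.08488453e-01, -3.11446565e+00,  2.63064714e-03]), 'contact_force': array([-0.52067859, -0.08292589, -0.26368087]), 'moment': array([ 0.02705943, -0.03703034,  0.02504821]), 'grasp_force': 0.0, 'gripper_width': 0.9968821857385346}
scene [-0.13105165 -0.02103179  0.69807742] 453.93560568616573
top [0.44537845 0.34802666 1.21086901] 429.6871008488765
```

View pics/scene.png

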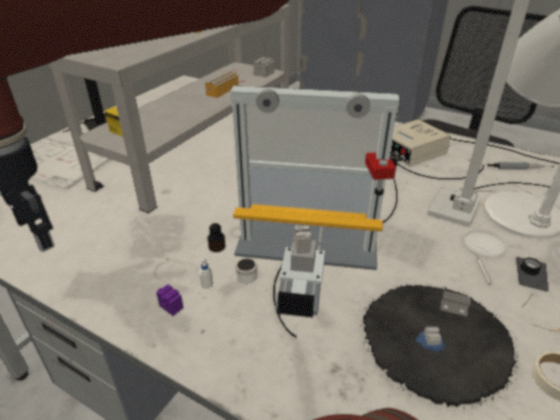

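View pics/top.png

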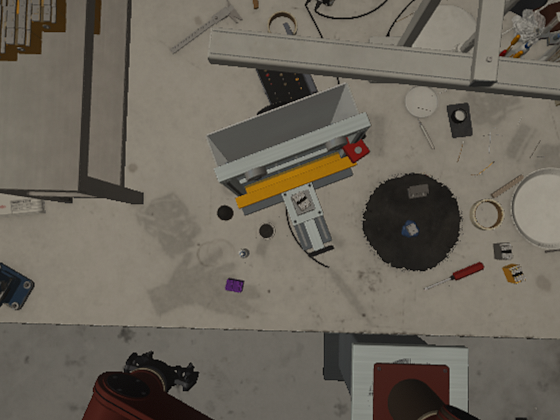

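The scene view shows the yellow lip from (234,214) to (381,226), the red clamp at (379,165) with its black buffer below at (379,185), and the black plate at (297,301). The insert stands on the block at (303,245). The purple decoy is at (170,299), and there are grey look-alikes on the mat at (432,335) and (456,302). In the top view, the lip runs from (238,203) to (357,160), the clamp is at (356,151), the plate at about (320,250), the jar at (266,231), the glue bottle at (243,253) and the oil bottle at (225,212).

```bash
python3 - <<'E'
from h import *
import pickle
d=pickle.load(open('c.pkl','rb'))
np.set_printoptions(precision=4,suppress=True)
for n,c in d.items():
    hsv=cv2.cvtColor(c['img'],cv2.COLOR_RGB2HSV);P=pts(c);H,S,V=cv2.split(hsv);ok=c['range_z']>0
    def big(m,box=None):
        m=(m&ok)
        if box: 
            b=np.zeros_like(m);b[box[1]:box[3],box[0]:box[2]]=1;m&=b
        k,l,s,ce=cv2.connectedComponentsWithStats(m.astype(np.uint8))
        i=1+np.argmax(s[1:,4]);return l==i,s[i],ce[i]
    boxes={'scene':dict(y=(220,195,395,240),r=(355,145,400,185),p=(270,285,320,320)),'top':dict(y=(225,140,370,215),r=(335,130,380,170),p=(295,235,340,260))}[n]
    m,s,ce=big((H>10)&(H<35)&(S>150),boxes['y']); X=P[m]
    rect=cv2.minAreaRect(X[:,:2].astype(np.float32));print(n,'yellow',s,rect,cv2.boxPoints(rect).tolist(),np.percentile(X[:,2],[2,20,50,80,98]))
    m,s,ce=big(((H<8)|(H>172))&(S>150),boxes['r']); X=P[m];print('red',s,np.percentile(X,[2,50,98],axis=0))
    top=X[X[:,2]>np.percentile(X[:,2],98)-.008]; print(cv2.minAreaRect(top[:,:2].astype(np.float32)))
    m,s,ce=big(V<60,boxes['p']);X=P[m];print('plate',s,np.percentile(X,[2,50,98],axis=0))
    if n=='scene':
        print('plate rect px',cv2.minAreaRect(np.argwhere(m)[:,::-1].astype(np.float32)))
        A=X-X.mean(0);print('normal',np.linalg.svd(A,full_matrices=False)[2][2])
    for nm,(u,v) in (dict(insert=(302,234),jar=(246,263),glue=(205,264),oil=(215,230),base=(345,255),buf=(379,186)) if n=='scene' else dict(insert=(301,202),jar=(266,231),glue=(243,253),oil=(225,212),beam=(300,145))).items(): print(nm,P[v,u])
E
python3 - <<'E'
import cv2
a=cv2.imread('pics/scene.png')[140:330,190:410]
cv2.imwrite('pics/crop1.png',cv2.resize(a,None,fx=3.1,fy=3.1,interpolation=cv2.INTER_CUBIC))
E
```

```text
scene yellow [ 234  205  149   26 2060] ((0.6313648223876953, 0.34657540917396545), (0.1466020941734314, 0.32152312994003296), 18.445079803466797) [[0.5109652280807495, 0.47588610649108887], [0.6126936674118042, 0.17088046669960022], [0.7517644166946411, 0.21726471185684204], [0.6500359773635864, 0.5222703218460083]] [0.1036 0.109  0.1105 0.1116 0.1129]
red [366 153  29  26 471] [[0.6154 0.1749 0.235 ]
 [0.6328 0.1996 0.2516]
 [0.671  0.2382 0.2561]]
((0.6530960202217102, 0.20448285341262817), (0.0678345263004303, 0.04832117632031441), 34.85456848144531)
plate [277 292  37  24 729] [[0.3905 0.2285 0.0206]
 [0.4032 0.2586 0.0493]
 [0.4159 0.289  0.0711]]
plate rect px ((295.2868957519531, 303.84429931640625), (35.490013122558594, 21.366436004638672), 5.19442892074585)
normal [ 0.9324  0.3609 -0.0214]
insert [0.5249 0.3108 0.1146]
jar [0.4607 0.4107 0.039 ]
glue [0.3917 0.4647 0.0655]
oil [0.495  0.5168 0.0642]
base [0.6236 0.2487 0.0103]
buf [0.6383 0.1983 0.2053]
top yellow [ 235  152  122   57 2141] ((0.5962473750114441, 0.34075257182121277), (0.051196783781051636, 0.3329963982105255), 21.6711368560791) [[0.510974109172821, 0.4860295057296753], [0.6339425444602966, 0.17656974494457245], [0.6815206408500671, 0.19547563791275024], [0.5585522055625916, 0.5049353837966919]] [0.105  0.1087 0.1106 0.1127 0.1324]
red [342 137  27  26 325] [[0.6191 0.1757 0.2313]
 [0.6417 0.2046 0.254 ]
 [0.6632 0.2288 0.2595]]
((0.6446138024330139, 0.20743513107299805), (0.0694519504904747, 0.04989439994096756), 82.3652114868164)
plate [304 246  30  14 119] [[0.3847 0.2306 0.0022]
 [0.4081 0.2648 0.0684]
 [0.4225 0.2982 0.0722]]
insert [0.5341 0.3165 0.1108]
jar [0.4584 0.4081 0.0386]
glue [0.3982 0.4662 0.0682]
oil [0.5061 0.5175 0.0676]
beam [0.6236 0.3286 0.38  ]
```

View pics/crop1.png

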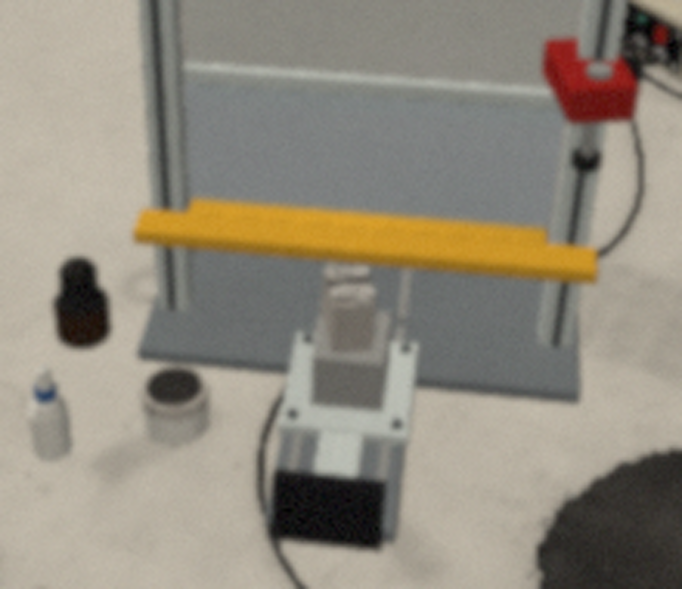

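The crop confirms the choices: the yellow lip, the red clamp with its black buffer tip at crop (586,165), the grey insert on the carriage block and the black plate. Next come the hood frame and the first waypoints.

```bash
cat >> h.py <<'E'
from scipy.spatial.transform import Rotation as Ro
YAW=np.deg2rad(21.4)
hx=np.array([np.cos(YAW),np.sin(YAW),0]);hy=np.array([-hx[1],hx[0],0]);hz=np.array([0,0,1.])
def goal(pos,tilt=45):
    a=np.deg2rad(tilt);z=hx*np.sin(a)-hz*np.cos(a);y=hy;x=np.cross(y,z)
    return np.array(pos),Ro.from_matrix(np.stack([x,y,z],1))
def inc(pos,R,st=None):
    s=st or monitor.get_state();R0=Ro.from_rotvec(s['eef_rot'])
    return np.round(np.r_[R0.inv().apply(pos-s['tcp_pos'])/.3,(R0.inv()*R).as_rotvec()/(np.pi/2)],4)
E
python3 - <<'E'
from h import *
import pickle
np.set_printoptions(precision=4,suppress=True)
d=pickle.load(open('c.pkl','rb'))
for n,b in (('scene',(220,195,395,240)),('top',(225,140,370,215))):
    c=d[n];P=pts(c);H,S,V=cv2.split(cv2.cvtColor(c['img'],cv2.COLOR_RGB2HSV))
    m=(H>10)&(H<35)&(S>150)&(c['range_z']>0);q=np.zeros_like(m);q[b[1]:b[3],b[0]:b[2]]=1
    X=P[m&q];X=X[(X[:,2]>.09)&(X[:,2]<.12)]
    # front edge line: per-y-bin minimum along hx
    u=X@hx;v=X@hy;F=[]
    for y0 in np.arange(v.min()+.02,v.max()-.02,.01):
        k=(v>y0)&(v<y0+.01)
        if k.sum()>10:F.append((y0+.005,np.percentile(u[k],3)))
    F=np.array(F);p=np.polyfit(F[:,0],F[:,1],1)
    vm=(np.percentile(v,.5)+np.percentile(v,99.5))/2
    print(n,'v ext',np.percentile(v,[.5,99.5]),'slope deg',np.degrees(p[0]),'front u',np.polyval(p,vm),'mid xy',np.polyval(p,vm)*hx[:2]+vm*hy[:2])
    print('top z',np.percentile(X[:,2],[5,50,75,95]))
c=d['scene'];P=pts(c)
img=c['img']
for v in range(180,212,1): print(v,[ (int(img[v,u].mean()),np.round([P[v,u]@hx,P[v,u]@hy,P[v,u,2]],3).tolist()) for u in (379,)])
g=goal([.45,.18,.23],0);print(inc(*g))
s=monitor.get_state();print(s['tcp_pos'])
E
```

```text
scene v ext [-0.0628  0.253 ] slope deg -0.4786280186742489 front u 0.6519325024036011 mid xy [0.5723 0.3264]
top z [0.1049 0.1105 0.1114 0.1124]
top v ext [-0.058   0.2529] slope deg -0.46891298490644606 front u 0.6551887406995197 mid xy [0.5745 0.3298]
top z [0.1066 0.1105 0.112  0.1142]
180 [(89, [0.665, -0.046, 0.22])]
181 [(94, [0.666, -0.047, 0.217])]
182 [(98, [0.666, -0.047, 0.215])]
183 [(96, [0.666, -0.047, 0.212])]
184 [(93, [0.665, -0.047, 0.211])]
185 [(93, [0.667, -0.048, 0.208])]
186 [(93, [0.667, -0.048, 0.205])]
187 [(97, [0.666, -0.048, 0.204])]
188 [(93, [0.667, -0.049, 0.2])]
189 [(83, [0.666, -0.049, 0.199])]
190 [(67, [0.666, -0.049, 0.196])]
191 [(48, [0.66, -0.049, 0.197])]
192 [(27, [0.659, -0.049, 0.196])]
193 [(21, [0.658, -0.049, 0.194])]
194 [(35, [0.659, -0.05, 0.191])]
195 [(62, [0.66, -0.05, 0.188])]
196 [(89, [0.687, -0.053, 0.168])]
197 [(103, [0.688, -0.054, 0.165])]
198 [(115, [0.689, -0.054, 0.162])]
199 [(117, [0.69, -0.054, 0.159])]
200 [(120, [0.691, -0.055, 0.156])]
201 [(124, [0.685, -0.055, 0.157])]
202 [(123, [0.69, -0.055, 0.151])]
203 [(123, [0.688, -0.056, 0.15])]
204 [(125, [0.687, -0.056, 0.148])]
205 [(125, [0.69, -0.056, 0.143])]
206 [(126, [0.689, -0.057, 0.142])]
207 [(128, [0.687, -0.057, 0.14])]
208 [(133, [0.689, -0.057, 0.136])]
209 [(132, [0.689, -0.058, 0.134])]
210 [(132, [0.689, -0.058, 0.131])]
211 [(136, [0.69, -0.058, 0.128])]
[-1.2948 -1.115   0.0027 -0.001  -0.0005 -0.4038]
[0.161  0.6034 0.2303]
```

```bash
sed -i 's/deg2rad(21.4)/deg2rad(21.8)/' h.py; echo 'U0=.6535+.0003;V0=.0965-.0046
def W(x,y,z): return (U0+x)*hx+(V0+y)*hy+z*hz  # x from lip front edge' >> h.py; python3 -c "
from h import *
print(W(0,0,0),W(0,-.09,0),hx,inc(*goal(W(-.1,-.09,.23),0)))"
```

```text
[0.57291533 0.32812814 0.        ] [0.60633843 0.24456441 0.        ] [0.92848583 0.37136784 0.        ] [-1.4757e+00 -9.7210e-01  2.4000e-03 -1.0000e-03 -5.0000e-04 -4.0830e-01]
```

Emit:
drive_tool:
  increments:
    - [-0.65, -0.58, 0, 0, 0, -0.4]
    - [-0.65, -0.58, 0, 0, 0, -0.4]
    - [-0.65, -0.58, 0, 0, 0, -0.4]
    - [-0.65, -0.58, 0, 0, 0, -0.4]
    - [-0.65, -0.58, 0, 0, 0, -0.4]
    - [-0.65, -0.58, 0, 0, 0, -0.4]
    - [-0.65, -0.58, 0, 0, 0, -0.4]
    - [-0.65, -0.58, 0, 0, 0, -0.4]
  grip: 0

```text
time: 1.1
tcp_pos: [0.304, 0.3862, 0.2311]
eef_rot: [0.576, -3.088, -0.0]
contact_force: [-0.6, 0.1, -0.1]
gripper_width: 0.001
grasp_force: 0.0
```

```bash
python3 -c "
from h import *
print(inc(*goal(W(-.13,-.09,.2),0)), inc(*goal(W(-.13,-.09,.15),45)))"
```

```text
[-3.363e-01 -8.089e-01  1.035e-01  1.000e-04 -3.000e-04 -7.300e-03] [-0.3364 -0.809   0.2702 -0.0028 -0.5003 -0.007 ]
```

Emit:
drive_tool:
  increments:
    - [-0.336, -0.809, 0.1, 0, 0, -0.007]
    - [-0.336, -0.809, 0.1, 0, 0, -0.007]
    - [-0.336, -0.809, 0.1, 0, 0, -0.007]
    - [-0.336, -0.809, 0.1, 0, 0, -0.007]
    - [-0.336, -0.809, 0.1, 0, -0.1, -0.007]
    - [-0.336, -0.809, 0.15, 0, -0.2, -0.007]
    - [-0.336, -0.809, 0.2, 0, -0.3, -0.007]
    - [-0.336, -0.809, 0.25, 0, -0.4, -0.007]
    - [-0.336, -0.809, 0.27, -0.003, -0.5, -0.007]
    - [-0.336, -0.809, 0.27, -0.003, -0.5, -0.007]
    - [-0.336, -0.809, 0.27, -0.003, -0.5, -0.007]

```text
time: 2.48
tcp_pos: [0.4876, 0.1958, 0.1527]
eef_rot: [-0.446, 2.321, 0.184]
contact_force: [-0.3, -0.7, 0.6]
gripper_width: -0.001
grasp_force: 0.0
```

```bash
python3 -c "
from h import *
s=monitor.get_state();print(s['tcp_pos'],s['joints'],s['contact_force']);p=s['tcp_pos'];print(p@hx-U0,p@hy-V0)
a,b=read_camera('wrist'),read_camera('scene')
save('w2',np.hstack([a['img'],b['img']])[::1]) if 0 else save('w2',a['img'])
im=b['img'][140:330,190:410]; save('s2',cv2.resize(im,None,fx=2.5,fy=2.5))
print(-a['R'].T@a['t'])
print(inc(*goal(W(-.07,-.09,.06))),inc(*goal(W(0.002,-.09,.06))))"
```

```text
[0.48758542 0.19579024 0.15271769] [ 0.10859128 -0.48304162  2.50713201  0.51218576  0.39648255 -2.24358672] [-0.32754329 -0.71856195  0.5808119 ]
-0.12837365615884233 -0.09118508185372302
[0.34624962 0.13966423 0.20312159]
[ 8.670e-02  5.200e-03  3.562e-01 -7.000e-04  1.800e-03  3.000e-04] [-8.250e-02  5.300e-03  5.264e-01 -7.000e-04  1.800e-03  3.000e-04]
```

View pics/w2.png

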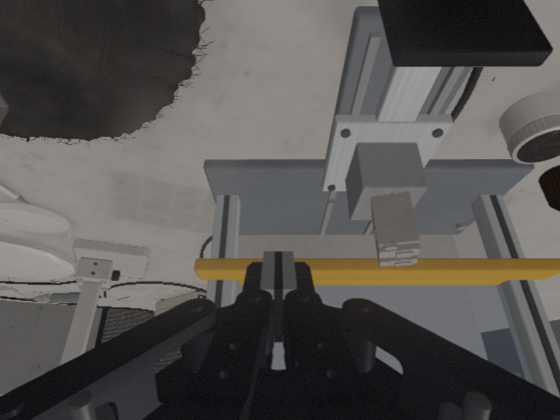

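View pics/s2.png

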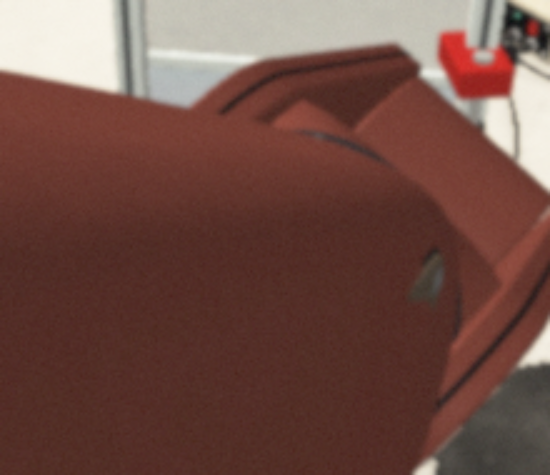

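The wrist view shows the finger tips at (278,255), in line with the lip (195–560, 270). They are clear of the push plate (455,30), the block (385,180) and the insert (395,240). Next I move in below the lip.

Emit:
drive_tool:
  increments:
    - [0.04, 0.005, 0.18, 0, 0, 0]
    - [0.087, 0.005, 0.356, 0, 0, 0]
    - [0.087, 0.005, 0.356, 0, 0, 0]
    - [0.04, 0.005, 0.4, 0, 0, 0]
    - [-0.02, 0.005, 0.46, 0, 0, 0]
    - [-0.082, 0.005, 0.526, 0, 0, 0]
    - [-0.082, 0.005, 0.526, 0, 0, 0]
    - [-0.082, 0.005, 0.526, 0, 0, 0]

```text
time: 3.58
tcp_pos: [0.6086, 0.2379, 0.0789]
eef_rot: [-0.461, 2.353, 0.204]
contact_force: [-0.3, -0.8, 0.4]
gripper_width: -0.001
grasp_force: 0.0
```

```bash
cat > q.py <<'E'
from h import *
np.set_printoptions(precision=4,suppress=True)
s=monitor.get_state();p=s['tcp_pos'];F=s['contact_force']
print('t',s['time'],'rel lip x,y,z',p@hx-U0,p@hy-V0,p[2],'F hood',F@hx,F@hy,F[2]);print(s['joints'],np.degrees((goal(p)[1].inv()*Ro.from_rotvec(s['eef_rot'])).as_rotvec()))
E
python3 q.py
```

```text
t 3.575 rel lip x,y,z -0.0003320611112047622 -0.09700924458931082 0.07886598955820877 F hood -0.6170977636304773 -0.6314218712334484 0.38326923465718477
[ 0.1663  0.0939  2.1916  0.9619  0.2032 -2.6794] [-1.1832  1.8281  0.0953]
```

Emit:
drive_tool:
  increments:
    - [-0.006, 0.03, -0.006, 0, 0, 0]
    - [-0.006, 0.04, -0.006, 0, 0, 0]

```text
time: 3.82
tcp_pos: [0.6039, 0.2475, 0.0829]
eef_rot: [-0.464, 2.356, 0.209]
contact_force: [-0.5, 0.2, 0.0]
gripper_width: 0.001
grasp_force: 0.0
```

```bash
python3 q.py
```

```text
t 3.825 rel lip x,y,z -0.0011629783866988763 -0.08640802903019133 0.08294340620986007 F hood -0.35010972725865774 0.38618035521393657 0.04160277171343347
[ 0.1876  0.0824  2.1915  0.879   0.2031 -2.5802] [-1.4433  2.0311  0.1301]
```

Emit:
drive_tool:
  increments:
    - [-0.005, 0, -0.005, 0, 0, 0]
    - [-0.01, 0, -0.01, 0, 0, 0]
    - [-0.015, 0, -0.015, 0, 0, 0]
    - [-0.02, 0, -0.02, 0, 0, 0]
    - [-0.025, 0, -0.025, 0, 0, 0]
    - [-0.03, 0, -0.03, 0, 0, 0]

```text
time: 4.58
tcp_pos: [0.6027, 0.2469, 0.0921]
eef_rot: [-0.464, 2.363, 0.21]
contact_force: [-6.1, -2.7, -6.8]
gripper_width: -0.004
grasp_force: 4.8
```

```bash
python3 q.py
```

```text
t 4.575 rel lip x,y,z -0.0025422397625206594 -0.08643727899617208 0.09212955282750639 F hood -6.702680201583392 -0.23267897673989268 -6.82403998499215
[ 0.1866  0.0586  2.19    0.7757  0.2253 -2.4744] [-1.5133  2.3721  0.2227]
```

Emit:
drive_tool:
  increments:
    - [-0.01, 0, -0.01, 0, 0, 0]
    - [-0.02, 0, -0.02, 0, 0, 0]
    - [-0.03, 0, -0.03, 0, 0, 0]
    - [-0.04, 0, -0.04, 0, 0, 0]
    - [-0.05, 0, -0.05, 0, 0, 0]
    - [-0.06, 0, -0.06, 0, 0, 0]
    - [-0.07, 0, -0.07, 0, 0, 0]
    - [-0.08, 0, -0.08, 0, 0, 0]
    - [-0.09, 0, -0.09, 0, 0, 0]
    - [-0.1, 0, -0.1, 0, 0, 0]

```text
time: 5.82
tcp_pos: [0.6028, 0.2469, 0.1328]
eef_rot: [-0.465, 2.367, 0.212]
contact_force: [-8.1, -3.6, -8.0]
gripper_width: 0.0
grasp_force: 6.3
```

```bash
python3 q.py; python3 -c "
from h import *
b=read_camera('scene');save('s3',cv2.resize(b['img'][100:300,200:460],None,fx=3,fy=3))"
```

```text
t 5.825 rel lip x,y,z -0.002449294793930412 -0.08650952134060752 0.1328011551868416 F hood -8.867754052037103 -0.2890708001599901 -7.997550935064607
[ 0.1856 -0.0266  2.1757  0.5469  0.309  -2.2387] [-1.6112  2.6088  0.2111]
```

View pics/s3.png

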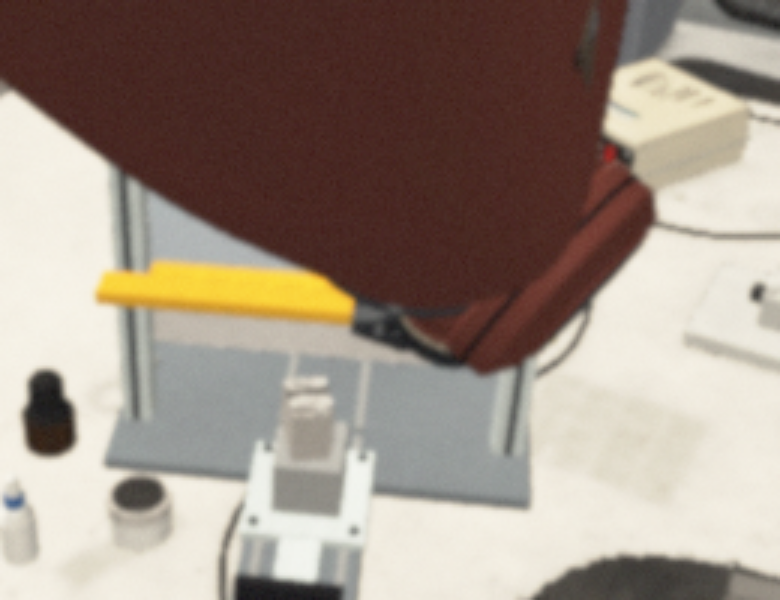

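Emit:
drive_tool:
  increments:
    - [-0.01, 0, -0.01, 0, 0, 0]
    - [-0.02, 0, -0.02, 0, 0, 0]
    - [-0.03, 0, -0.03, 0, 0, 0]
    - [-0.036, 0, -0.036, 0, 0, 0]

```text
time: 6.38
tcp_pos: [0.6029, 0.2469, 0.1474]
eef_rot: [-0.466, 2.368, 0.212]
contact_force: [-10.3, -3.2, -7.5]
gripper_width: -0.004
grasp_force: 6.9
```

Emit:
drive_tool:
  increments:
    - [-0.002, 0, -0.002, 0, 0, 0]
    - [-0.004, 0, -0.004, 0, 0, 0]

```text
time: 6.62
tcp_pos: [0.6029, 0.2469, 0.149]
eef_rot: [-0.466, 2.368, 0.212]
contact_force: [-12.4, -3.5, -7.4]
gripper_width: -0.002
grasp_force: 7.0
```

Emit:
drive_tool:
  increments:
    - [-0.002, 0, -0.002, 0, 0, 0]
    - [-0.004, 0, -0.004, 0, 0, 0]

```text
time: 6.88
tcp_pos: [0.6029, 0.2469, 0.1506]
eef_rot: [-0.466, 2.368, 0.212]
contact_force: [-12.8, -3.9, -6.8]
gripper_width: -0.002
grasp_force: 7.0
```

Emit:
drive_tool:
  increments:
    - [-0.002, 0, -0.002, 0, 0, 0]
    - [-0.004, 0, -0.004, 0, 0, 0]

```text
time: 7.12
tcp_pos: [0.6029, 0.2469, 0.1522]
eef_rot: [-0.466, 2.369, 0.212]
contact_force: [-11.7, -2.6, -7.5]
gripper_width: -0.002
grasp_force: 7.1
```

Emit:
drive_tool:
  increments:
    - [-0.003, 0, -0.003, 0, 0, 0]
    - [-0.006, 0, -0.006, 0, 0, 0]
    - [-0.008, 0, -0.008, 0, 0, 0]

```text
time: 7.5
tcp_pos: [0.6029, 0.2469, 0.1554]
eef_rot: [-0.467, 2.369, 0.212]
contact_force: [-12.7, -4.1, -7.3]
gripper_width: 0.001
grasp_force: 7.3
```

Emit:
drive_tool:
  increments:
    - [-0.002, 0, -0.002, 0, 0, 0]
    - [-0.004, 0, -0.004, 0, 0, 0]

```text
time: 7.75
tcp_pos: [0.6029, 0.2469, 0.157]
eef_rot: [-0.467, 2.369, 0.212]
contact_force: [-12.6, -3.8, -6.9]
gripper_width: 0.0
grasp_force: 7.4
```

Emit:
drive_tool:
  increments:
    - [-0.002, 0, -0.002, 0, 0, 0]
    - [-0.004, 0, -0.004, 0, 0, 0]

```text
time: 8.0
tcp_pos: [0.6029, 0.2469, 0.1586]
eef_rot: [-0.467, 2.369, 0.212]
contact_force: [-13.0, -3.9, -6.6]
gripper_width: 0.002
grasp_force: 7.4
```

Emit:
drive_tool:
  increments:
    - [-0.002, 0, -0.002, 0, 0, 0]
    - [-0.004, 0, -0.004, 0, 0, 0]

```text
time: 8.25
tcp_pos: [0.6029, 0.2469, 0.1602]
eef_rot: [-0.467, 2.37, 0.212]
contact_force: [-13.9, -4.1, -7.2]
gripper_width: -0.006
grasp_force: 7.5
```

Emit:
drive_tool:
  increments:
    - [-0.002, 0, -0.002, 0, 0, 0]
    - [-0.004, 0, -0.004, 0, 0, 0]

```text
time: 8.5
tcp_pos: [0.6029, 0.2469, 0.1618]
eef_rot: [-0.467, 2.37, 0.212]
contact_force: [-14.1, -4.2, -7.7]
gripper_width: 0.001
grasp_force: 7.8
```

Emit:
drive_tool:
  increments:
    - [-0.002, 0, -0.002, 0, 0, 0]

```text
time: 8.62
tcp_pos: [0.6028, 0.2469, 0.1623]
eef_rot: [-0.467, 2.37, 0.212]
contact_force: [-10.2, -2.1, -10.3]
gripper_width: -0.0
grasp_force: 7.5
```

Emit:
drive_tool:
  increments:
    - [-0.002, 0, -0.002, 0, 0, 0]

```text
time: 8.75
tcp_pos: [0.6027, 0.2468, 0.1628]
eef_rot: [-0.467, 2.371, 0.212]
contact_force: [-7.5, -1.4, -13.8]
gripper_width: -0.0
grasp_force: 7.4
```

Emit:
drive_tool:
  increments:
    - [-0.002, 0, -0.002, 0, 0, 0]

```text
time: 8.88
tcp_pos: [0.6026, 0.2468, 0.1632]
eef_rot: [-0.467, 2.371, 0.212]
contact_force: [-5.7, -0.5, -15.6]
gripper_width: 0.002
grasp_force: 7.2
```

Emit:
drive_tool:
  increments:
    - [-0.001, 0, -0.001, 0, 0, 0]
    - [-0.001, 0, -0.001, 0, 0, 0]

```text
time: 9.12
tcp_pos: [0.6026, 0.2468, 0.1634]
eef_rot: [-0.467, 2.372, 0.212]
contact_force: [-6.1, -0.3, -16.9]
gripper_width: 0.002
grasp_force: 7.9
```

Emit:
drive_tool:
  increments:
    - [0, 0, 0, 0, 0, 0]
    - [0, 0, 0, 0, 0, 0]
    - [0, 0, 0, 0, 0, 0]

```text
time: 9.5
tcp_pos: [0.6026, 0.2468, 0.1634]
eef_rot: [-0.467, 2.372, 0.212]
contact_force: [-7.2, -0.6, -17.6]
gripper_width: 0.003
grasp_force: 7.9
```

Emit:
drive_tool:
  increments:
    - [0.002, 0, 0.002, 0, 0, 0]
    - [0.006, 0, 0.006, 0, 0, 0]
    - [0.012, 0, 0.012, 0, 0, 0]
    - [0.025, 0, 0.025, 0, 0, 0]
    - [0.045, 0, 0.045, 0, 0, 0]
    - [0.09, 0, 0, 0, 0, 0]
    - [0.15, 0, -0.06, 0, 0, 0]
    - [0.24, 0, -0.15, 0, 0, 0]
    - [0.32, 0, -0.23, 0, 0, 0]
    - [0.32, 0, -0.23, 0, 0, 0]

```text
time: 10.75
tcp_pos: [0.5003, 0.2014, 0.1583]
eef_rot: [-0.461, 2.353, 0.208]
contact_force: [0.9, 0.6, 0.4]
gripper_width: 0.001
grasp_force: 0.0
```

```bash
python3 q.py; python3 -c "
from h import *
print(inc(*goal(W(-.25,0.0,.14),20)),inc(*goal(W(-.225,0,.14),20)))"
```

```text
t 10.75 rel lip x,y,z -0.11449511686823943 -0.0906747305497549 0.15827310434319591 F hood 1.0797022949407453 0.16503433152973918 0.38274919824196263
[ 0.1041 -0.4269  2.4452  0.5088  0.4433 -2.2394] [-1.3126  1.7837  0.1885]
[ 0.3718  0.3072 -0.2579  0.0148  0.2579  0.0011] [ 0.311   0.306  -0.2009  0.0148  0.2579  0.0011]
```

Emit:
drive_tool:
  increments:
    - [0, 0, 0, 0, 0.1, 0]
    - [0.05, 0, -0.05, 0.01, 0.2, 0]
    - [0.15, 0.05, -0.1, 0.015, 0.258, 0]
    - [0.25, 0.15, -0.18, 0.015, 0.258, 0]
    - [0.372, 0.25, -0.258, 0.015, 0.258, 0]
    - [0.372, 0.307, -0.258, 0.015, 0.258, 0]
    - [0.372, 0.307, -0.258, 0.015, 0.258, 0]
    - [0.372, 0.307, -0.258, 0.015, 0.258, 0]

```text
time: 11.75
tcp_pos: [0.3411, 0.236, 0.1395]
eef_rot: [-0.534, 2.75, 0.094]
contact_force: [-0.1, -0.4, -0.3]
gripper_width: 0.002
grasp_force: 0.0
```

```bash
python3 q.py; python3 -c "
from h import *
np.set_printoptions(precision=4,suppress=True)
print(inc(*goal(W(-.225,0.0,.035),20)),inc(*goal(W(-.225,0,.14),20)))
a=read_camera('wrist');b=read_camera('scene');t=read_camera('top')
save('w4',a['img']);save('s4',b['img'])
for n,c,bx in (('scene',b,(220,150,400,215)),('top',t,(225,120,370,215))):
    P=pts(c);H,S,V=cv2.split(cv2.cvtColor(c['img'],cv2.COLOR_RGB2HSV))
    m=(H>10)&(H<35)&(S>150)&(c['range_z']>0);q=np.zeros_like(m);q[bx[1]:bx[3],bx[0]:bx[2]]=1
    X=P[m&q];print(n,len(X),np.percentile(X[:,2],[5,50,75,95]) if len(X) else 0)
"
```

```text
t 11.75 rel lip x,y,z -0.24940074145786206 0.0005393043356366339 0.13946951323906084 F hood -0.2614829416773623 -0.37294156676639867 -0.3146826126718988
[ 0.4255 -0.5457  2.4112 -0.0166  0.9311 -1.5211] [-0.14   25.2191 -0.1188]
[ 0.0413 -0.0024  0.3552  0.0012 -0.0024  0.0016] [-0.0771 -0.002   0.0259  0.0012 -0.0024  0.0016]
scene 574 [0.1803 0.1861 0.1869 0.535 ]
top 2314 [0.1826 0.1862 0.1877 0.192 ]
```

View pics/w4.png

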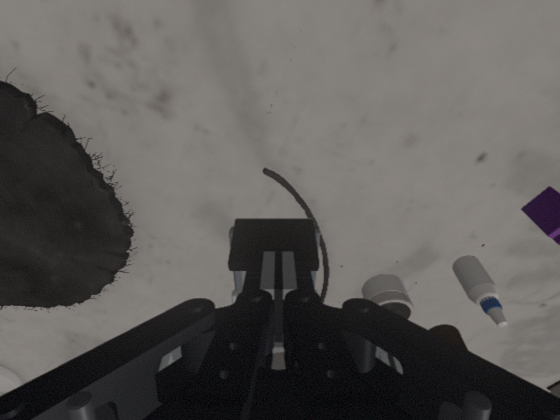

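View pics/s4.png

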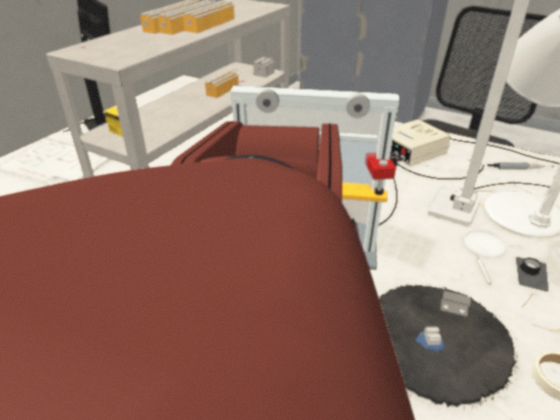

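The scene view shows the lip staying up against the buffer at (379,190), with its top at 187 mm, so 76 mm higher than before. The wrist view shows the fingers centred on the push plate at (275,245), with the bottles and jar off to the right. Now I go down in front of the plate.

Emit:
drive_tool:
  increments:
    - [0.041, -0.002, 0.15, 0, 0, 0]
    - [0.041, -0.002, 0.28, 0, 0, 0]
    - [0.041, -0.002, 0.355, 0, 0, 0]
    - [0.041, -0.002, 0.355, 0, 0, 0]
    - [0.041, -0.002, 0.355, 0, 0, 0]

```text
time: 12.52
tcp_pos: [0.3627, 0.2439, 0.0342]
eef_rot: [-0.533, 2.753, 0.093]
contact_force: [0.4, 1.4, 0.8]
gripper_width: 0.0
grasp_force: 0.0
```

```bash
python3 q.py;  python3 -c "
from h import *
print(inc(*goal(W(-.195,0.0,.035),20)),inc(*goal(W(-.125,0,.035),20)))"
```

```text
t 12.525 rel lip x,y,z -0.22649894518333274 -0.00013760285506693448 0.03419059238770876 F hood 0.8487237182107186 1.1321512176032202 0.7969924516591423
[ 0.4205 -0.2331  2.4288 -0.0211  0.6034 -1.5174] [-0.1033 25.3567 -0.073 ]
[-0.0998  0.0002  0.0328  0.0009 -0.004   0.001 ] [-3.195e-01 -2.000e-04  1.112e-01  9.000e-04 -4.000e-03  1.000e-03]
```

Emit:
drive_tool:
  increments:
    - [-0.03, 0, 0.011, 0, 0, 0]
    - [-0.06, 0, 0.022, 0, 0, 0]
    - [-0.08, 0, 0.029, 0, 0, 0]
    - [-0.093, 0, 0.034, 0, 0, 0]
    - [-0.103, 0, 0.0375, 0, 0, 0]
    - [-0.113, 0, 0.041, 0, 0, 0]
    - [-0.123, 0, 0.045, 0, 0, 0]
    - [-0.135, 0, 0.049, 0, 0, 0]
    - [-0.15, 0, 0.0545, 0, 0, 0]
    - [-0.165, 0, 0.06, 0, 0, 0]

```text
time: 13.78
tcp_pos: [0.4109, 0.2636, 0.0329]
eef_rot: [-0.534, 2.754, 0.093]
contact_force: [-2.9, -1.9, 0.0]
gripper_width: 0.0
grasp_force: 1.8
```

```bash
python3 q.py
```

```text
t 13.775 rel lip x,y,z -0.17437457761155056 0.0002859734988244905 0.03287444681653163 F hood -3.3447716469638844 -0.6866775980803191 0.009681516865533979
[ 0.4158 -0.0804  2.303  -0.0186  0.5777 -1.5242] [-0.1215 25.4282 -0.1062]
```

Emit:
drive_tool:
  increments:
    - [-0.016, 0, 0.006, 0, 0, 0]
    - [-0.034, 0, 0.012, 0, 0, 0]
    - [-0.053, 0, 0.019, 0, 0, 0]
    - [-0.072, 0, 0.026, 0, 0, 0]
    - [-0.091, 0, 0.033, 0, 0, 0]
    - [-0.11, 0, 0.04, 0, 0, 0]
    - [-0.129, 0, 0.047, 0, 0, 0]
    - [-0.148, 0, 0.053, 0, 0, 0]
    - [-0.167, 0, 0.06, 0, 0, 0]
    - [-0.186, 0, 0.067, 0, 0, 0]
    - [-0.205, 0, 0.074, 0, 0, 0]
    - [-0.22, 0, 0.079, 0, 0, 0]

```text
time: 15.28
tcp_pos: [0.4763, 0.29, 0.0329]
eef_rot: [-0.534, 2.753, 0.093]
contact_force: [-2.8, -1.5, -0.1]
gripper_width: -0.003
grasp_force: 1.8
```

Emit:
drive_tool:
  increments:
    - [-0.012, 0, 0.0045, 0, 0, 0]
    - [-0.024, 0, 0.009, 0, 0, 0]
    - [-0.034, 0, 0.0125, 0, 0, 0]
    - [-0.042, 0, 0.015, 0, 0, 0]
    - [-0.05, 0, 0.018, 0, 0, 0]

```text
time: 15.9
tcp_pos: [0.4909, 0.2958, 0.0329]
eef_rot: [-0.534, 2.753, 0.093]
contact_force: [-2.2, -1.5, 0.6]
gripper_width: 0.004
grasp_force: 1.7
```

```bash
python3 q.py
```

```text
t 15.9 rel lip x,y,z -0.08814492281097619 0.0004901684208581114 0.03293934651047501 F hood -2.6167619339297055 -0.5949266883861883 0.6342523786736111
[ 0.4096  0.1236  2.0945 -0.0148  0.5813 -1.5332] [-0.1195 25.3869 -0.1042]
```

~12 mm left; I go on at about 2 mm a row until it comes up against the end stop.

Emit:
drive_tool:
  increments:
    - [-0.006, 0, 0.002, 0, 0, 0]
    - [-0.012, 0, 0.0045, 0, 0, 0]
    - [-0.018, 0, 0.0065, 0, 0, 0]
    - [-0.024, 0, 0.009, 0, 0, 0]

```text
time: 16.4
tcp_pos: [0.4981, 0.2988, 0.0329]
eef_rot: [-0.534, 2.753, 0.093]
contact_force: [-3.3, -1.9, -0.4]
gripper_width: 0.001
grasp_force: 1.6
```

Emit:
drive_tool:
  increments:
    - [-0.005, 0, 0.002, 0, 0, 0]
    - [-0.01, 0, 0.0035, 0, 0, 0]

```text
time: 16.65
tcp_pos: [0.501, 0.3, 0.0329]
eef_rot: [-0.534, 2.753, 0.093]
contact_force: [-2.5, -2.3, 0.2]
gripper_width: 0.001
grasp_force: 1.6
```

Emit:
drive_tool:
  increments:
    - [-0.005, 0, 0.002, 0, 0, 0]
    - [-0.01, 0, 0.0035, 0, 0, 0]

```text
time: 16.9
tcp_pos: [0.5039, 0.3011, 0.0329]
eef_rot: [-0.534, 2.753, 0.093]
contact_force: [-2.7, -2.3, 0.8]
gripper_width: -0.002
grasp_force: 1.6
```

Emit:
drive_tool:
  increments:
    - [-0.004, 0, 0.0015, 0, 0, 0]
    - [-0.008, 0, 0.003, 0, 0, 0]

```text
time: 17.15
tcp_pos: [0.5053, 0.3017, 0.0326]
eef_rot: [-0.534, 2.755, 0.093]
contact_force: [-14.0, -7.8, 11.8]
gripper_width: -0.001
grasp_force: 7.4
```

Emit:
drive_tool:
  increments:
    - [-0.004, 0, 0.0015, 0, 0, 0]
    - [-0.008, 0, 0.003, 0, 0, 0]

```text
time: 17.4
tcp_pos: [0.5054, 0.3019, 0.0315]
eef_rot: [-0.536, 2.76, 0.091]
contact_force: [-20.3, -9.6, 17.4]
gripper_width: -0.002
grasp_force: 11.5
```

Emit:
drive_tool:
  increments:
    - [-0.004, 0, 0.0015, 0, 0, 0]
    - [-0.008, 0, 0.003, 0, 0, 0]

```text
time: 17.65
tcp_pos: [0.5055, 0.3021, 0.0303]
eef_rot: [-0.537, 2.765, 0.09]
contact_force: [-28.5, -12.6, 20.0]
gripper_width: -0.001
grasp_force: 16.0
```

Firm stop where expected. I back off and rise clear, then check.

Emit:
drive_tool:
  increments:
    - [0.01, 0, -0.004, 0, 0, 0]
    - [0.03, 0, -0.011, 0, 0, 0]
    - [0.09, 0, -0.033, 0, 0, 0]
    - [0.2, 0, -0.073, 0, 0, 0]
    - [0.3, 0, -0.11, 0, 0, 0]
    - [0.3, 0, -0.2, 0, 0, 0]
    - [0.3, 0, -0.35, 0, 0, 0]
    - [0.3, -0.2, -0.5, 0, 0, 0]
    - [0.3, -0.4, -0.6, 0, 0, 0]
    - [0.3, -0.6, -0.6, 0, 0, 0]
    - [0.3, -0.9, -0.6, 0, 0, 0]
    - [0.3, -0.9, -0.6, 0, 0, 0]

```text
time: 19.15
tcp_pos: [0.4794, -0.0043, 0.1739]
eef_rot: [-0.53, 2.749, 0.088]
contact_force: [0.8, 0.2, -0.2]
gripper_width: -0.001
grasp_force: 0.0
```

```bash
python3 q.py; python3 -c "
from h import *
np.set_printoptions(precision=4,suppress=True)
b=read_camera('scene');t=read_camera('top')
save('s5',np.vstack([cv2.resize(b['img'][130:330,180:410],None,fx=2,fy=1.5),cv2.resize(t['img'][120:270,200:380],(460,290))]))
P=pts(t)
for n,(u,v) in dict(jar=(266,231),glue=(243,253),oil=(225,212)).items(): print(n,P[v,u])
H,S,V=cv2.split(cv2.cvtColor(t['img'],cv2.COLOR_RGB2HSV))
m=(H>10)&(H<35)&(S>150)&(t['range_z']>0);m[:120]=0;m[215:]=0;m[:,:225]=0;m[:,370:]=0
print(np.percentile(P[m][:,2],[5,50,75]))
P=pts(b);H,S,V=cv2.split(cv2.cvtColor(b['img'],cv2.COLOR_RGB2HSV))
m=(V<60)&(b['range_z']>0);m[:220]=0;m[325:]=0;m[:,:255]=0;m[:,335:]=0
m&=(P[...,2]>.02)&(P[...,2]<.08)
print('plate',m.sum(),np.median(P[m]@hx)-U0,'before ~-.184')"
```

```text
t 19.15 rel lip x,y,z -0.21030680854932737 -0.2739309942043834 0.17392305389922366 F hood 0.8163231974316659 -0.12594146847112353 -0.22117025224515374
[-0.3315 -0.348   2.2152  0.2606  1.021  -2.3914] [ 0.1601 25.1392 -0.0786]
jar [0.4584 0.4081 0.0378]
glue [0.3984 0.4657 0.0731]
oil [0.5062 0.5177 0.0661]
[0.1828 0.1862 0.1875]
plate 566 -0.06379366946487663 before ~-.184
```

View pics/s5.png

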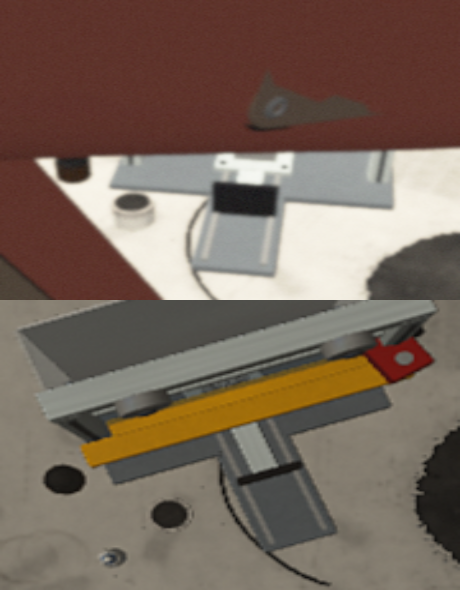

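The plate has travelled the full 120 mm (-0.184 to -0.064), the lip is still up at 187 mm, and the bottles and jar haven't moved. The arm hides the insert, so I move it aside for a last look.

Emit:
drive_tool:
  increments:
    - [0.15, -0.9, -0.2, 0, 0, 0]
    - [0.15, -0.9, -0.2, 0, 0, 0]
    - [0.15, -0.9, -0.2, 0, 0, 0]
    - [0.15, -0.9, -0.2, 0, 0, 0]
    - [0.15, -0.9, -0.2, 0, 0, 0]
    - [0.15, -0.9, -0.2, 0, 0, 0]
    - [0.15, -0.9, -0.2, 0, 0, 0]

```text
time: 20.12
tcp_pos: [0.543, -0.2463, 0.2227]
eef_rot: [-0.464, 2.811, 0.059]
contact_force: [-1.1, 0.7, -0.7]
gripper_width: -0.004
grasp_force: 0.0
```

```bash
python3 -c "
from h import *
b=read_camera('scene');save('s6',cv2.resize(b['img'][120:320,190:410],None,fx=3,fy=3))"
```

```text
(no output)
```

View pics/s6.png

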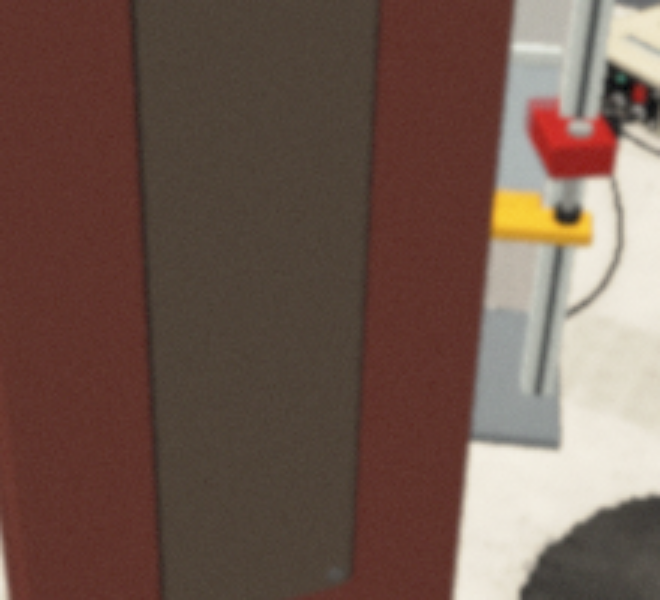

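The view shows the buffer resting on the lip at crop (567,212), but the arm still hides the insert. I swing it further away and check the insert from the depth data.

Emit:
drive_tool:
  increments:
    - [0.4, -0.7, 0, 0, 0, 0.3]
    - [0.4, -0.7, 0, 0, 0, 0.3]
    - [0.4, -0.7, 0, 0, 0, 0.3]
    - [0.4, -0.7, 0, 0, 0, 0.3]
    - [0.4, -0.7, 0, 0, 0, 0.3]
    - [0.4, -0.7, 0, 0, 0, 0.3]
    - [0.4, -0.7, 0, 0, 0, 0.3]

```text
time: 21.05
tcp_pos: [0.5023, -0.4817, 0.1904]
eef_rot: [0.204, 2.855, 0.155]
contact_force: [-0.2, -0.0, -0.2]
gripper_width: -0.003
grasp_force: 0.0
```

```bash
python3 -c "
from h import *
np.set_printoptions(precision=3,suppress=True)
b=read_camera('scene');P=pts(b)
for z in (.06,.075,.09,.105,.113):
  for y in (0,.02):
    X=W(.081-.022,y,z);c=b['R']@X+b['t'];u,v=int(round(b['fx']*c[0]/c[2]+b['cx'])),int(round(b['fy']*c[1]/c[2]+b['cy']))
    p=P[v,u];print(z,y,(u,v),b['img'][v,u],'lip-x,y,z',p@hx-U0,p@hy-V0,p[2])
"
```

```text
0.06 0 (307, 223) [127  69  58] lip-x,y,z -0.46351324140615063 -0.038688235960767536 0.456150446807776
0.06 0.02 (299, 223) [130  84  72] lip-x,y,z -0.44490579181257206 -0.029792870852469823 0.44124007447024305
0.075 0 (307, 218) [125  67  52] lip-x,y,z -0.4587985054752426 -0.03814630636914033 0.45813192731340635
0.075 0.02 (299, 217) [190 186 175] lip-x,y,z 0.06692420326698856 0.02048125143882859 0.07025225245409045
0.09 0 (308, 213) [130  71  59] lip-x,y,z -0.45505713853863905 -0.03856749707029108 0.46098399178091065
0.09 0.02 (299, 212) [192 187 176] lip-x,y,z 0.09060629642636209 0.023144977292672356 0.06749204689488841
0.105 0 (308, 207) [129  69  61] lip-x,y,z -0.44669360179108974 -0.03771741383180895 0.4616207965478896
0.105 0.02 (299, 207) [184 176 165] lip-x,y,z 0.1442005746879731 0.028773883935190384 0.04420623377244827
0.113 0 (308, 205) [131  79  66] lip-x,y,z -0.44577728488064716 -0.03757211074548151 0.46318149702639994
0.113 0.02 (299, 204) [184 178 165] lip-x,y,z 0.14404477257611026 0.028972126025561915 0.05343184804614343
```

A little further.

Emit:
drive_tool:
  increments:
    - [0.3, -0.5, 0, 0, 0, 0.2]
    - [0.3, -0.5, 0, 0, 0, 0.2]
    - [0.3, -0.5, 0, 0, 0, 0.2]
    - [0.3, -0.5, 0, 0, 0, 0.2]
    - [0.3, -0.5, 0, 0, 0, 0.2]

```text
time: 21.72
tcp_pos: [0.3977, -0.6163, 0.1479]
eef_rot: [0.654, 2.804, 0.217]
contact_force: [-0.3, -0.1, 0.4]
gripper_width: 0.004
grasp_force: 0.0
```

```bash
python3 -c "
from h import *
np.set_printoptions(precision=3,suppress=True)
b=read_camera('scene');P=pts(b)
for z in (.06,.075,.09,.105,.113):
  for y in (-.018,-.01,0,.01,.02):
    X=W(.081-.022,y,z);c=b['R']@X+b['t'];u,v=int(round(b['fx']*c[0]/c[2]+b['cx'])),int(round(b['fy']*c[1]/c[2]+b['cy']))
    p=P[v,u];print(z,y,(u,v),b['img'][v,u],'lip-x,y,z',np.array([p@hx-U0,p@hy-V0,p[2]]))
"
```

```text
0.06 -0.018 (315, 224) [124 123 113] lip-x,y,z [ 0.052 -0.018  0.065]
0.06 -0.01 (312, 224) [122 118 113] lip-x,y,z [ 0.053 -0.011  0.064]
0.06 0 (307, 223) [128 127 121] lip-x,y,z [0.053 0.    0.065]
0.06 0.01 (303, 223) [124 123 115] lip-x,y,z [0.053 0.009 0.064]
0.06 0.02 (299, 223) [120 117 111] lip-x,y,z [0.052 0.019 0.064]
0.075 -0.018 (315, 219) [161 157 150] lip-x,y,z [ 0.067 -0.017  0.069]
0.075 -0.01 (312, 219) [152 147 138] lip-x,y,z [ 0.064 -0.01   0.07 ]
0.075 0 (307, 218) [133 129 119] lip-x,y,z [0.063 0.001 0.072]
0.075 0.01 (303, 218) [143 139 128] lip-x,y,z [0.058 0.01  0.075]
0.075 0.02 (299, 217) [167 164 155] lip-x,y,z [0.069 0.021 0.069]
0.09 -0.018 (316, 214) [166 161 151] lip-x,y,z [ 0.084 -0.018  0.071]
0.09 -0.01 (312, 213) [130 122 111] lip-x,y,z [ 0.064 -0.01   0.087]
0.09 0 (308, 213) [131 124 114] lip-x,y,z [ 0.062 -0.     0.087]
0.09 0.01 (303, 212) [139 134 123] lip-x,y,z [0.059 0.011 0.091]
0.09 0.02 (299, 212) [168 164 155] lip-x,y,z [0.09  0.023 0.068]
0.105 -0.018 (316, 208) [152 145 136] lip-x,y,z [ 0.143 -0.014  0.046]
0.105 -0.01 (312, 208) [131 124 116] lip-x,y,z [ 0.067 -0.009  0.099]
0.105 0 (308, 207) [132 124 115] lip-x,y,z [ 0.06  -0.     0.106]
0.105 0.01 (304, 207) [133 126 118] lip-x,y,z [0.061 0.009 0.104]
0.105 0.02 (299, 207) [158 150 142] lip-x,y,z [0.14  0.028 0.047]
0.113 -0.018 (316, 205) [142 136 127] lip-x,y,z [ 0.142 -0.014  0.056]
0.113 -0.01 (312, 205) [143 136 128] lip-x,y,z [ 0.064 -0.009  0.109]
0.113 0 (308, 205) [158 149 139] lip-x,y,z [0.063 0.    0.109]
0.113 0.01 (304, 204) [158 150 138] lip-x,y,z [0.065 0.01  0.11 ]
0.113 0.02 (299, 204) [160 152 142] lip-x,y,z [0.14  0.029 0.056]
```

The insert is standing upright in the middle of its block, and the carriage is home.

```bash
python3 -c "
from h import *
print(r.job_done())"
```

```text
the job is handed in; nothing more can be done
None
```

The job is done and handed in at about 22 s. The sash lip rests on the buffer after about half a second at roughly 10 N (about 17 N at the finger, less 7 N sash friction), the carriage is fully home with the insert upright on its block, and the bottles and jar were not moved.

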